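Turn the card terminal one hole towards the takeaway cup

ROBOT

A 6-joint arm with a two-finger parallel gripper is mounted at the origin on the work surface. World frame = base frame: x ahead of the robot, y to its left, z up, the work surface at z = 0. Lengths are in m, angles in rad, forces in N, time in s.
With the tool pointing down it reaches from about 0.325 to 0.775 m from the base axis. Payload 5.5 kg.
Tool frame: the origin (TCP) lies midway between the tips of the shut fingers; the grasp point (between the pads) lies 19 mm behind it; z points along the fingers, y is the line along which they close (so a half turn about z gives the same grasp; the last joint's range is limited). The gripper opens to 88 mm and grips with 3 to 60 N. Pads are 20 mm wide; open, the fingers measure 115 mm over their backs; the gripper's body (75 mm by 178 mm) begins 61 mm behind the grasp point.
Start: joints at [1.066, 0.091, 1.231, -0, 1.82, -0.057], TCP at [0.26, 0.541, 0.223] pointing down, gripper open.
Joint ranges: [-2.87, 2.87], [-0.86, 2.18], [0.17, 2.46], [-1.51, 4.65], [0.06, 2.69], [-2.65, 2.65]. Speed limits (rad/s): [2.57, 2.57, 3.01, 3.14, 3.14, 3.14].

INTERFACE

Orientations are given as a rotation vector (axis times angle).
In Python, from bench import robot gives the robot as it stands.
- The arm moves only by the tool jog_arm, never from a script. Its argument "plan" is a list of rows, each a list of 7 numbers: the shift along the world's x, y, z in m, then the turn, a rotation vector about the world's x, y, z in rad, then the opening, from -1 (shut) to 1 (fully open). A call has 1 to 10 rows; each row shifts and turns the commanded pose from where the row before left it; what a row does not reach is not made up. A row lasts 1/12 s, in which the tool goes at most 41.7 mm and 7.16 degrees, less where a joint would pass 70% of its speed; a pose out of reach is approached as far as the arm can. A call is refused whole if a number of a shift passes 0.0417 or a number of a turn 0.125, either way. A call with a gripper value outside its range is refused whole. The fingers move at their own pace and stop on an object; the grip force is fixed at half the most. Time passes only in rows, so rows that do not move let the fingers close. It gives the time, the measured TCP pose, the force, the opening and the grip force at its end, in the units of the state.
- robot.read_state(): the state, without advancing time (a new reading comes with each control period).
- robot.camera(name): name is "scene" or "top"; returns a dict with "image" (480x640x3 uint8, red, green, blue), "z_map" (480x640 float32, m along the optical axis (not along the pixel's ray), 0 where there is no reading), "K" (3x3 intrinsics, pixels), "R" (3x3) and "t" (3): a world point X has camera coordinates R X + t. Camera axes: x right, y down, z forward; pixel columns grow to the right and rows downward; lengths in m; the calibration is good to about 2 mm. A picture is of the moment at which its call begins.
- robot.hand_in(): hands the job in; it is judged then, once.
Trained networks look in a picture, given as the dict that the camera call returned (one of the last four; its "shot" number tells which), for a name from the list of things; names that differ only in an ending like _2 or _b are one class to them, and where a whole thing is asked for, a point or a joint stands for the part that bears it (a point fixed in the world has none). Each returns a list of dicts, best first, with "conf" (0 to 1); they miss things now and then, are a little off and sometimes report something else, mostly with a low value. They report only what shows in the picture. A call takes as long as a camera call. They do not tell look-alikes from the thing itself.
- robot.spot_in(label, picture): "position" ([x, y, z] in m, in the coordinates of the camera as it stood for that picture, good to about 4 mm: the middle of the surface that is visible of it).
- robot.masks_of(label, picture): "region" (480x640 bool, what is visible of it).
- robot.spot_point(label, picture): "position" ([x, y, z] in m, in the coordinates of the camera as it stood for that picture, good to about 4 mm: a listed point, or the origin of a listed thing).
The state is a dict: "time_s": time; "joints": joint angles; "joint_vel": joint speeds; "effort": joint torques, N m; "eef_pos": TCP position; "ee_rot": TCP orientation; "force": force on the tool from outside, world axes, zero at the start; "torque": the same for the moment, N m; "finger_gap": finger opening in m; "grip_force": force on a finger pad.
Only numpy, scipy, OpenCV 4.12 (cv2) and the standard library are available. Lean on these libraries where they do the work, as an engineer would, in place of code of your own. Each camera call takes 0.05 s, during which the arm holds its last target. There are 200 camera calls.

TASK

The customer is waiting on the side of the counter where the takeaway cup stands. Gently hook a fingertip under the red ring of the card terminal's index pin (do not pinch it), lift the pin clear, and swing the arm exactly one hole so that the terminal's end turns towards the takeaway cup. Let the pin drop fully home in that hole, and leave the cup, the sugar jar, the marker and the milk jug where they stand.

Things in the scene. Friction and masses are not known exactly. Their poses are not given: they have to be found in the camera images.
- pivot (a point): Axis about which the arm turns, 40 mm above the counter; screwed-down mount with a steel index plate on the robot's side. On the far end of the arm a dark card terminal, 80 x 178 mm, screen away from the robot, top edge 168 mm high and 95 mm past the ring; between them nothing is above 52 mm. Axes (do not turn with the arm): x from the middle hole to the pivot, away from the robot, y left, z up
- hole_left (a point): Mouth of the index hole next to the middle one for the arm at -0.419 rad (on the plate's upper face, 24 mm above the counter). Holes are 12 mm wide, 24 degrees apart on a circle of 120 mm radius about the pivot; the plate is a flat sector, 96 to 142 mm from the pivot
- hole_right (a point): The same for the hole where the arm stands at +0.419 rad. The ring stands over this hole when the terminal has turned one hole to the pivot's +y side
- swing_arm (a joint): Angle of the aluminium arm (34 mm wide, top 38 mm above the counter), rad, counter-clockwise from above. 0 = middle hole, where it starts; next holes +0.419 and -0.419, last +-0.838. Positive: terminal on the pivot's +y side, ring on its -y side. Swinging takes 1 N at the ring with the pin held up, 2.5 N with it riding on the plate; it stays where left; in a hole it has 0.01 rad of play
- index_pin (a joint): Lift of the spring index pin, m: 0 = home in a hole, clear of the plate from 0.010, end of travel 0.018. The pin is 9 mm thick with a round nose; its spring presses it down with 4.5 N at home, 8 N at 0.018. Let go between holes it rides on the plate at 0.010, and snaps down when swung over a hole
- ring (a point): Centre of the upright red pull ring on top of the index pin, 120 mm from the pivot's axis, 107 mm above the counter with the pin home. Inside 50 mm wide and 58 mm high (round ends), 6 mm wire; it stands square across the arm, so a finger goes through it along the arm. It rises and swings with the pin, cannot twist. Axes: x along the arm towards the pivot, y across the arm in the ring's plane, z up
- cup_mid (a point): Centre, 55 mm above its foot, of the takeaway cup: white paper, brown sleeve, black lid, 85 mm across the lid, 112 mm high. It stands to the left or right of the mount, 0.2 to 0.5 m from the pivot: the sign of its y in the pivot's axes tells to which side the terminal's end shall turn. Leave it alone
- jar_mid (a point): Centre, 50 mm above its foot, of the sugar jar, glass with a steel lid, 76 mm across, 100 mm high, on the mount's other side. Leave it alone
- marker_mid (a point): Middle of a red and white marker pen, 130 mm long, 14 mm thick, lying along its x on the counter. Leave it alone
- jug_mid (a point): Centre, 43 mm above its foot, of a small steel milk jug with a handle, 68 mm across, 85 mm high. Leave it alone
Things that resemble listed ones, but are neither listed nor needed, are in the scene too. What is shaped like the part that bears cup_mid but orange, pink or purple is not meant.

How it is judged:
By the outcome, as a careful person would: the job done as asked, in the order asked, and still so for the second after the job is handed in, with the robot touching nothing.
It also fails if it takes over 54 s, if anything falls off the work surface, if the arm or the gripper's body presses on something with over 40 N, if the wrist force passes 120 N, or if a joint passes its speed limit or range.

## Working session

There is one attempt and no reset: what is moved stays moved. The work goes in short steps, Python scripts to look and compute and a tool call to move; the robot and the scene stay as the last step left them, time stands still between calls to the robot, and variables do not carry over. Pictures are saved under pics/ and viewed, at most 10 in all, crops included, and the job is handed in when it is done.

Besides the shell and the picture viewer there is one more tool, called after "Emit:" as name([rows], argument=value, ...), one row to a line, values as JSON. jog_arm: Moves the arm, as the interface text tells. Its arguments: {"type":"object","properties":{"plan":{"type":"array"}},"required":["plan"]}

```bash
mkdir -p pics
cat > h.py <<'E'
import numpy as np, cv2
from bench import robot
def W(p,c): return c["R"].T@(np.array(p)-c["t"])
def look(name,fn=None,labels=()):
    c=robot.camera(name)
    if fn: cv2.imwrite(fn,c["image"][:,:,::-1])
    for l in labels:
        for d in robot.spot_point(l,c)[:3]:
            p=np.array(d["position"]); q=c["K"]@p; print(name,l,round(d["conf"],2),W(p,c).round(4),(q[:2]/q[2]).round())
    return c
E
python3 - <<'E'
from h import *
L=["pivot","hole_left","hole_right","ring","cup_mid","jar_mid","marker_mid","jug_mid"]
look("scene","pics/s1.png",L); look("top","pics/t1.png",L)
s=robot.read_state(); print(s["time_s"],s["eef_pos"],s["ee_rot"],s["finger_gap"])
E
```

```text
scene pivot 0.73 [ 0.7932 -0.0499  0.0378] [379. 301.]
scene hole_left 0.89 [ 0.6713 -0.0381  0.0253] [339. 270.]
scene hole_right 0.71 [ 0.6958 -0.1346  0.0235] [315. 300.]
scene ring 0.62 [ 0.6753 -0.0908  0.1077] [325. 256.]
scene cup_mid 0.91 [ 0.6766 -0.3082  0.0579] [240. 331.]
scene cup_mid 0.82 [ 0.5178 -0.2052  0.0579] [234. 260.]
scene cup_mid 0.59 [ 0.5385 -0.339   0.0565] [185. 298.]
scene jar_mid 0.65 [0.6962 0.3208 0.0508] [447. 198.]
scene marker_mid 0.72 [0.3854 0.3067 0.0038] [352. 164.]
scene marker_mid 0.58 [ 0.6978 -0.131   0.0257] [317. 299.]
scene jug_mid 0.55 [ 0.382  -0.3585  0.042 ] [138. 266.]
top pivot 0.86 [ 0.791  -0.0528  0.0473] [312. 155.]
top hole_left 0.9 [ 0.6708 -0.0391  0.0266] [306. 210.]
top hole_right 0.96 [ 0.7037 -0.1313  0.025 ] [346. 196.]
top ring 0.63 [ 0.6725 -0.0903  0.1056] [329. 202.]
top cup_mid 0.89 [ 0.6063 -0.4536  0.0558] [496. 237.]
top cup_mid 0.86 [ 0.5419 -0.3401  0.058 ] [445. 266.]
top cup_mid 0.77 [ 0.6798 -0.3118  0.0565] [430. 203.]
top jar_mid 0.96 [0.7042 0.3232 0.0526] [141. 193.]
top marker_mid 0.74 [0.3891 0.3074 0.0078] [149. 337.]
top marker_mid 0.58 [ 0.7013 -0.1338  0.0257] [348. 196.]
top marker_mid 0.46 [ 0.3824 -0.3597  0.0394] [454. 341.]
top jug_mid 0.7 [ 0.3819 -0.3606  0.0378] [454. 341.]
top jug_mid 0.7 [ 0.7009 -0.1324  0.0216] [347. 197.]
0.9 [0.25982331 0.54084813 0.22263925] [6.97559893e-01 3.06314369e+00 2.30222737e-05] 0.08794962132497984
```

View pics/s1.png

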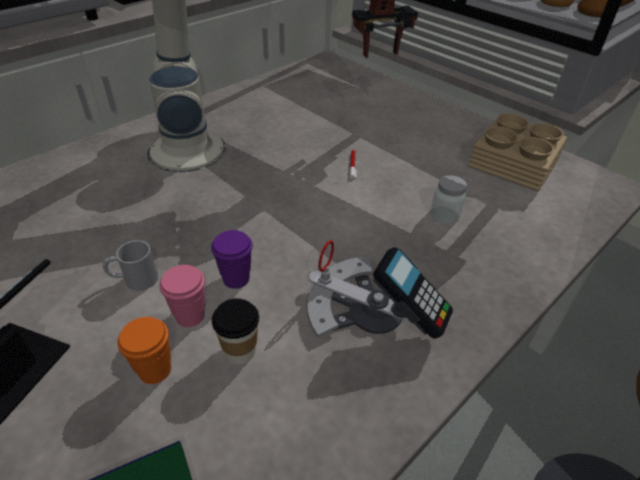

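View pics/t1.png

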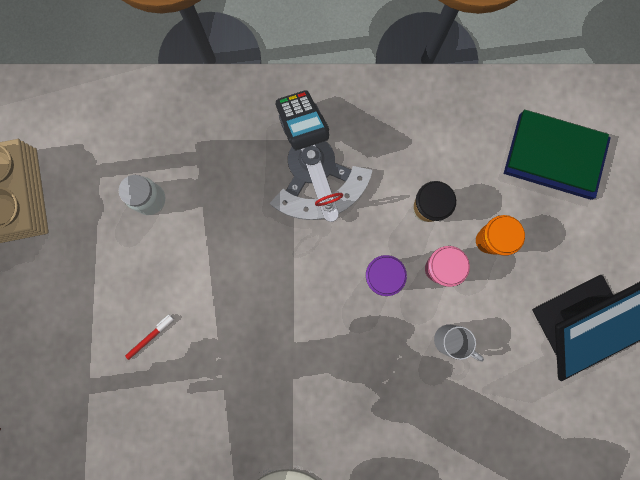

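The real takeaway cup (black lid, brown sleeve, scene px 237,330) is at about (0.678, -0.310). That is the pivot's -y side, so the arm goes to -0.419 and the ring moves over hole_left (scene px 339,270). The purple, pink and orange cups are decoys. The jar is on the other side at (0.70, 0.32), and the ring is at (0.674, -0.090, 0.107).

I'll go in with the fingers shut, tilted and with their closing line horizontal.

Emit:
jog_arm([
  [0.0155,-0.033,0.002,0,0,-0.118,-1],
  [0.0155,-0.033,0.002,0,0,-0.118,-1],
  [0.0155,-0.033,0.002,0,0,-0.118,-1],
  [0.0155,-0.033,0.002,0,0,-0.118,-1],
  [0.0155,-0.033,0.002,0,0,-0.118,-1],
  [0.0155,-0.033,0.002,0,0,-0.118,-1],
  [0.0155,-0.033,0.002,0,0,-0.118,-1],
  [0.0155,-0.033,0.002,0,0,-0.118,-1],
  [0.0155,-0.033,0.002,0,0,-0.118,-1],
  [0.0155,-0.033,0.002,0,0,-0.118,-1],
])

```text
time_s: 1.73
eef_pos: [0.4152, 0.2092, 0.243]
ee_rot: [2.29, 2.151, 0.001]
force: [0.1, 0.1, 0.5]
finger_gap: 0.0244
grip_force: 0.0
```

Emit:
jog_arm([
  [0.0155,-0.033,0.002,0,0,-0.118,-1],
  [0.0155,-0.033,0.002,0,0,-0.118,-1],
  [0.0155,-0.033,0.002,0,0,-0.118,-1],
  [0.0155,-0.033,0.002,0,0,-0.118,-1],
  [0.0155,-0.033,0.002,0,0,-0.118,-1],
  [0.0155,-0.033,0.002,0,0,-0.118,-1],
  [0.0155,-0.033,0.002,0,0,-0.118,-1],
  [0.0155,-0.033,0.002,0,0,-0.118,-1],
  [0.0155,-0.033,0.002,0,0,-0.118,-1],
  [0.0155,-0.033,0.002,0,0,-0.118,-1],
])

```text
time_s: 2.57
eef_pos: [0.5702, -0.121, 0.2628]
ee_rot: [3.099, 0.513, 0.001]
force: [0.2, 0.4, -0.1]
finger_gap: 0.0003
grip_force: 0.0
```

Emit:
jog_arm([
  [0,0,0,0.039,-0.117,0,-1],
  [0,0,0,0.039,-0.117,0,-1],
  [0,0,0,0.039,-0.117,0,-1],
  [0,0,0,0.039,-0.117,0,-1],
  [0,0,0,0.039,-0.117,0,-1],
  [0,0,0,0.039,-0.117,0,-1],
  [0,0,0,0.039,-0.117,0,-1],
  [0,0,0,0,0,0,-1],
])

```text
time_s: 3.23
eef_pos: [0.5665, -0.1192, 0.254]
ee_rot: [-2.702, -0.445, -1.24]
force: [-0.6, -0.2, -1.8]
finger_gap: 0.0
grip_force: 0.0
```

```bash
cat >> h.py <<'E'
from scipy.spatial.transform import Rotation as Ro
def st():
    s=robot.read_state(); M=Ro.from_rotvec(s["ee_rot"]).as_matrix()
    print(s["time_s"],"pos",np.round(s["eef_pos"],4),"j",np.round(s["joints"],2),"F",np.round(s["force"],1),"\nz",M[:,2].round(3),"y",M[:,1].round(3)); return s,M
def redring(c):
    hsv=cv2.cvtColor(c["image"],cv2.COLOR_RGB2HSV)
    m=((hsv[...,0]<8)|(hsv[...,0]>172))&(hsv[...,1]>150)&(hsv[...,2]>70)&(c["z_map"]>0)
    v,u=np.nonzero(m); z=c["z_map"][v,u]
    P=(np.linalg.inv(c["K"])@np.vstack([u*z,v*z,z])).T; X=(P-c["t"])@c["R"]
    k=(np.hypot(X[:,0]-.675,X[:,1]+.08)<.08)&(X[:,2]>.065)&(X[:,2]<.18); X=X[k]
    lo,hi=np.percentile(X,[2,98],axis=0); print("red n",len(X),"lo",lo.round(4),"hi",hi.round(4),"mid",((lo+hi)/2).round(4)); return X
E
python3 - <<'E'
from h import *
st()
redring(look("scene",None,["ring"])); redring(look("top",None,["ring"]))
E
```

```text
3.2333 pos [ 0.5665 -0.1192  0.254 ] j [-0.66 -0.54  1.93  0.72  1.28  0.54] F [-0.6 -0.2 -1.8] 
z [ 0.718  0.243 -0.652] y [ 0.321 -0.947  0.   ]
scene ring 0.75 [ 0.6795 -0.0862  0.1067] [328. 256.]
red n 109 lo [ 0.669  -0.1174  0.0772] hi [ 0.6882 -0.0637  0.1423] mid [ 0.6786 -0.0906  0.1098]
top ring 0.46 [ 0.6736 -0.0901  0.1077] [329. 202.]
red n 124 lo [ 0.6681 -0.1151  0.0782] hi [ 0.6871 -0.0625  0.1452] mid [ 0.6776 -0.0888  0.1117]
```

Emit:
jog_arm([
  [0.011,0.002,-0.021,0,0,0,-1],
  [0.011,0.002,-0.021,0,0,0,-1],
  [0.011,0.002,-0.021,0,0,0,-1],
  [0.011,0.002,-0.021,0,0,0,-1],
  [0.007,0.002,-0.006,0,0,0,-1],
  [0.007,0.002,-0.006,0,0,0,-1],
  [0.007,0.002,-0.006,0,0,0,-1],
  [0,0,0,0,0,0,-1],
  [0,0,0,0,0,0,-1],
])

```text
time_s: 4.18
eef_pos: [0.6355, -0.1049, 0.1619]
ee_rot: [-2.703, -0.457, -1.249]
force: [0.7, 0.2, 0.7]
finger_gap: 0.0002
grip_force: 0.0
```

Run:
```python
from h import *
s,M=st(); r=np.array([.677,-.09,.108])
d=r-s["eef_pos"]; print("to ring in tool axes",(M.T@d).round(4),"world",d.round(4))
```

```text
4.1833 pos [ 0.6355 -0.1049  0.1619] j [-0.54 -0.35  1.96  0.74  1.02  0.47] F [0.7 0.2 0.7] 
z [ 0.721  0.241 -0.649] y [ 0.325 -0.946  0.01 ]
to ring in tool axes [-0.0123 -0.0012  0.0685] world [ 0.0415  0.0149 -0.0539]
```

Emit:
jog_arm([
  [0,0,-0.008,0,0,0,-1],
  [0,0,-0.007,0,0,0,-1],
  [0.009,0.003,-0.008,0,0,0,-1],
  [0.009,0.003,-0.008,0,0,0,-1],
  [0.009,0.003,-0.008,0,0,0,-1],
  [0,0,0,0,0,0,-1],
])

```text
time_s: 4.68
eef_pos: [0.6613, -0.0956, 0.119]
ee_rot: [-2.704, -0.455, -1.244]
force: [-0.6, 0.3, 0.5]
finger_gap: 0.0005
grip_force: 0.0
```

Run:
```python
from h import *
s,M=st(); r=np.array([.677,-.09,.108])
d=r-s["eef_pos"]; print("to ring in tool axes",(M.T@d).round(4),"world",d.round(4))
c=look("scene"); a=c["image"][180:330,230:430]; b=look("top")["image"][130:280,230:430]
cv2.imwrite("pics/c2.png",cv2.resize(np.vstack([a,b]),None,fx=2,fy=2,interpolation=cv2.INTER_CUBIC)[:600,:,::-1])
```

```text
4.6833 pos [ 0.6613 -0.0956  0.119 ] j [-0.49 -0.25  1.96  0.76  0.92  0.43] F [-0.6  0.3  0.5] 
z [ 0.719  0.241 -0.652] y [ 0.324 -0.946  0.007]
to ring in tool axes [ 0.0025 -0.0003  0.0198] world [ 0.0157  0.0056 -0.011 ]
```

View pics/c2.png

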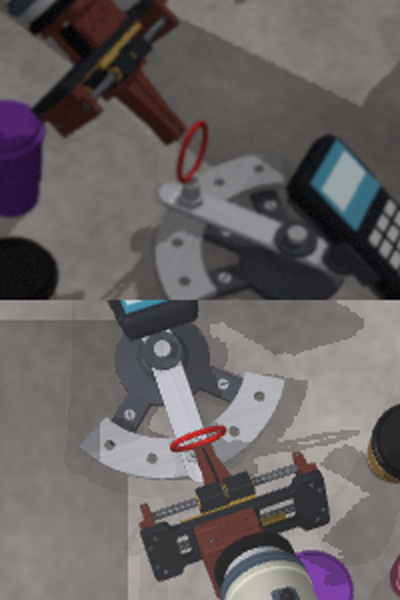

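The closed fingertips (top of crop, about 183,140) are lined up with the middle of the ring (195,150) and just short of it. The tool is clear of the cups and the terminal. I'll insert now.

Emit:
jog_arm([
  [0.007,0.0023,-0.006,0,0,0,-1],
  [0.007,0.0023,-0.006,0,0,0,-1],
  [0.007,0.0023,-0.006,0,0,0,-1],
  [0.007,0.0023,-0.006,0,0,0,-1],
  [0.007,0.0023,-0.006,0,0,0,-1],
  [0,0,0,0,0,0,-1],
  [0,0,0,0,0,0,-1],
])

```text
time_s: 5.37
eef_pos: [0.6968, -0.084, 0.0904]
ee_rot: [-2.703, -0.456, -1.245]
force: [-0.4, 0.2, 0.2]
finger_gap: 0.0002
grip_force: 0.0
```

Emit:
jog_arm([
  [0,0,0.003,0,0,0,-1],
  [0,0,0.003,0,0,0,-1],
  [0,0,0.003,0,0,0,-1],
  [0,0,0,0,0,0,-1],
])

```text
time_s: 5.7
eef_pos: [0.6966, -0.0848, 0.1013]
ee_rot: [-2.704, -0.456, -1.248]
force: [-1.2, -0.1, -1.0]
finger_gap: 0.0003
grip_force: 0.6
```

Run:
```python
from h import *
s,M=st(); r=np.array([.677,-.09,.108])
d=r-s["eef_pos"]; print("to ring in tool axes",(M.T@d).round(4),"world",d.round(4))
c=look("scene"); redring(c); a=c["image"][180:330,230:430]; c=look("top");redring(c);b=c["image"][130:280,230:430]
cv2.imwrite("pics/c3.png",cv2.resize(np.vstack([a,b]),None,fx=2,fy=2,interpolation=cv2.INTER_CUBIC)[:600,:,::-1])
```

```text
5.7 pos [ 0.6966 -0.0848  0.1013] j [-0.43 -0.15  1.91  0.77  0.85  0.44] F [-1.2 -0.1 -1. ] 
z [ 0.721  0.24  -0.65 ] y [ 0.324 -0.946  0.01 ]
to ring in tool axes [-0.0081 -0.0014 -0.0197] world [-0.0196 -0.0052  0.0067]
red n 105 lo [ 0.6713 -0.118   0.0783] hi [ 0.6885 -0.0662  0.1426] mid [ 0.6799 -0.0921  0.1105]
red n 108 lo [ 0.6674 -0.1151  0.0796] hi [ 0.687  -0.0625  0.145 ] mid [ 0.6772 -0.0888  0.1123]
```

View pics/c3.png

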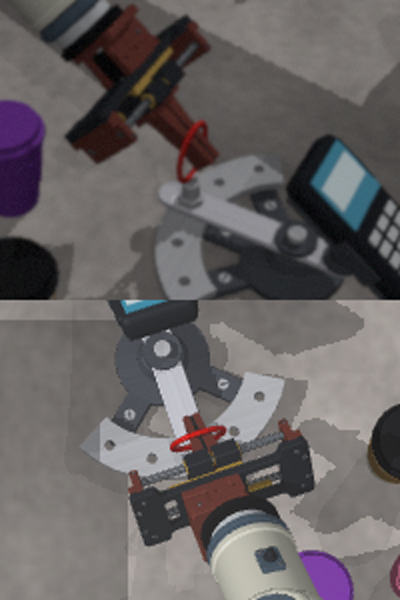

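The fingertips are through the ring (crop 210,160), about 20 mm past its plane. I'll lift slowly.

Emit:
jog_arm([
  [0,0,0.002,0,0,0,-1],
  [0,0,0.002,0,0,0,-1],
  [0,0,0.002,0,0,0,-1],
  [0,0,0.002,0,0,0,-1],
  [0,0,0.002,0,0,0,-1],
  [0,0,0,0,0,0,-1],
])

```text
time_s: 6.3
eef_pos: [0.6963, -0.0845, 0.1099]
ee_rot: [-2.704, -0.456, -1.245]
force: [-4.2, -0.4, -6.4]
finger_gap: 0.0009
grip_force: 3.5
```

Run:
```python
from h import *
st(); redring(look("scene")); redring(look("top"))
```

```text
6.3 pos [ 0.6963 -0.0845  0.1099] j [-0.43 -0.16  1.9   0.76  0.86  0.46] F [-4.2 -0.4 -6.4] 
z [ 0.72   0.241 -0.651] y [ 0.324 -0.946  0.008]
red n 107 lo [ 0.6699 -0.1179  0.085 ] hi [ 0.6882 -0.0651  0.1491] mid [ 0.679  -0.0915  0.1171]
red n 106 lo [ 0.6678 -0.1155  0.0882] hi [ 0.6869 -0.0625  0.1513] mid [ 0.6774 -0.089   0.1197]
```

Emit:
jog_arm([
  [0,0,0.002,0,0,0,-1],
  [0,0,0.002,0,0,0,-1],
  [0,0,0.002,0,0,0,-1],
  [0,0,0.001,0,0,0,-1],
  [0,0,0,0,0,0,-1],
  [0,0,0,0,0,0,-1],
])

```text
time_s: 6.9
eef_pos: [0.6965, -0.0846, 0.1173]
ee_rot: [-2.704, -0.456, -1.247]
force: [-5.2, -1.3, -7.8]
finger_gap: 0.0003
grip_force: 4.5
```

Run:
```python
from h import *
s,M=st(); redring(look("scene")); redring(look("top"))
p=np.array([.7925,-.0513]); q=s["eef_pos"][:2]-p; prev=q
for k in range(1,8):
    a=-.06*k; n=np.array([[np.cos(a),-np.sin(a)],[np.sin(a),np.cos(a)]])@q; print(k,(n-prev).round(4),(n+p).round(4)); prev=n
```

```text
6.9 pos [ 0.6965 -0.0846  0.1173] j [-0.43 -0.17  1.89  0.75  0.87  0.47] F [-5.2 -1.3 -7.8] 
z [ 0.72  0.24 -0.65] y [ 0.324 -0.946  0.009]
red n 111 lo [ 0.6702 -0.1185  0.0928] hi [ 0.6896 -0.0708  0.157 ] mid [ 0.6799 -0.0946  0.1249]
red n 109 lo [ 0.6673 -0.1153  0.0965] hi [ 0.6865 -0.0625  0.159 ] mid [ 0.6769 -0.0889  0.1278]
1 [-0.0018  0.0058] [ 0.6947 -0.0788]
2 [-0.0015  0.0059] [ 0.6932 -0.0729]
3 [-0.0011  0.006 ] [ 0.6921 -0.0669]
4 [-0.0008  0.006 ] [ 0.6914 -0.0608]
5 [-0.0004  0.0061] [ 0.691  -0.0548]
6 [-0.      0.0061] [ 0.691  -0.0487]
7 [0.0003 0.0061] [ 0.6913 -0.0426]
```

Emit:
jog_arm([
  [-0.0018,0.0058,0,0,0,-0.06,-1],
  [-0.0015,0.0059,0,0,0,-0.06,-1],
  [-0.0011,0.006,0,0,0,-0.06,-1],
  [0,0,0,0,0,0,-1],
  [0,0,0,0,0,0,-1],
])

```text
time_s: 7.42
eef_pos: [0.6917, -0.0651, 0.1171]
ee_rot: [-2.796, -0.219, -1.287]
force: [-6.6, 0.7, -8.5]
finger_gap: 0.0005
grip_force: 5.4
```

```bash
cat >> h.py <<'E'
def ang(X):
    p=np.array([.7925,-.0513]); m=(X.min(0)+X.max(0))/2; v=p-m[:2]
    X2=X[:,:2]-X[:,:2].mean(0); w=np.linalg.svd(X2,full_matrices=False)[2][0]
    print("centre ang",np.arctan2(v[1],v[0]).round(3),"plane normal ang",np.arctan2(-w[0]*np.sign(w[1]),w[1]*np.sign(w[1])).round(3))
E
python3 - <<'E'
from h import *
s,M=st()
for n in("scene","top"): ang(redring(look(n)))
E
```

```text
7.4167 pos [ 0.6917 -0.0651  0.1171] j [-0.31 -0.27  1.98  0.55  0.7   0.81] F [-6.6  0.7 -8.5] 
z [ 0.751  0.11  -0.651] y [ 0.152 -0.988  0.008]
red n 116 lo [ 0.6671 -0.0975  0.0934] hi [ 0.6828 -0.0421  0.157 ] mid [ 0.675  -0.0698  0.1252]
centre ang 0.147 plane normal ang 0.107
red n 104 lo [ 0.6674 -0.0949  0.0962] hi [ 0.6773 -0.0382  0.1589] mid [ 0.6724 -0.0665  0.1276]
centre ang 0.126 plane normal ang 0.133
```

Emit:
jog_arm([
  [-0.0008,0.006,0,0,0,-0.06,-1],
  [-0.0004,0.0061,0,0,0,-0.06,-1],
  [0,0.006,0,0,0,-0.06,-1],
  [0.0002,0.004,0,0,0,-0.04,-1],
  [0,0,0,0,0,0,-1],
  [0,0,0,0,0,0,-1],
])

```text
time_s: 8.02
eef_pos: [0.691, -0.0434, 0.1169]
ee_rot: [2.823, -0.087, 1.295]
force: [-5.0, 2.0, -6.9]
finger_gap: 0.0003
grip_force: 4.9
```

Run:
```python
from h import *
s,M=st()
for n in("scene","top"): ang(redring(look(n)))
```

```text
8.0167 pos [ 0.691  -0.0434  0.1169] j [-0.14 -0.32  2.01  0.09  0.59  1.44] F [-5.   2.  -6.9] 
z [ 0.756 -0.055 -0.652] y [-0.065 -0.998  0.008]
red n 124 lo [ 0.6655 -0.0712  0.0911] hi [ 0.6804 -0.0156  0.1554] mid [ 0.6729 -0.0434  0.1233]
centre ang -0.064 plane normal ang -0.096
red n 107 lo [ 0.6684 -0.0687  0.0979] hi [ 0.6757 -0.014   0.158 ] mid [ 0.6721 -0.0413  0.1279]
centre ang -0.075 plane normal ang -0.082
```

Emit:
jog_arm([
  [0,0.0015,0,0,0,-0.012,-1],
  [0,0.0015,0,0,0,-0.012,-1],
  [0,0,0,0,0,0,-1],
  [0,0,0,0,0,0,-1],
])

```text
time_s: 8.45
eef_pos: [0.6911, -0.0424, 0.1169]
ee_rot: [2.81, -0.124, 1.291]
force: [-5.1, 0.5, -8.6]
finger_gap: 0.0004
grip_force: 4.9
```

Run:
```python
from h import *
s,M=st()
for n in("scene","top"): ang(redring(look(n)))
```

```text
8.45 pos [ 0.6911 -0.0424  0.1169] j [-0.12 -0.31  2.01  0.02  0.58  1.53] F [-5.1  0.5 -8.6] 
z [ 0.755 -0.076 -0.651] y [-0.092 -0.996  0.009]
red n 131 lo [ 0.6663 -0.0698  0.0918] hi [ 0.6778 -0.0134  0.1552] mid [ 0.672  -0.0416  0.1235]
centre ang -0.08 plane normal ang -0.102
red n 112 lo [ 0.668  -0.0666  0.0974] hi [ 0.677  -0.0117  0.158 ] mid [ 0.6725 -0.0392  0.1277]
centre ang -0.104 plane normal ang -0.105
```

Emit:
jog_arm([
  [0,0,-0.002,0,0,0,-1],
  [0,0,-0.002,0,0,0,-1],
  [0,0,-0.002,0,0,0,-1],
  [0,0,-0.002,0,0,0,-1],
  [0,0,-0.002,0,0,0,-1],
  [0,0,0,0,0,0,-1],
  [0,0,0,0,0,0,-1],
])

```text
time_s: 9.13
eef_pos: [0.6913, -0.0423, 0.1077]
ee_rot: [2.809, -0.125, 1.293]
force: [-6.2, 0.6, -6.5]
finger_gap: 0.0005
grip_force: 5.0
```

Run:
```python
from h import *
s,M=st()
for n in("scene","top"): ang(redring(look(n)))
```

```text
9.1333 pos [ 0.6913 -0.0423  0.1077] j [-0.12 -0.31  2.02  0.02  0.56  1.53] F [-6.2  0.6 -6.5] 
z [ 0.756 -0.076 -0.65 ] y [-0.093 -0.996  0.009]
red n 134 lo [ 0.6652 -0.0701  0.0821] hi [ 0.6792 -0.0135  0.1462] mid [ 0.6722 -0.0418  0.1142]
centre ang -0.082 plane normal ang -0.107
red n 111 lo [ 0.6683 -0.0666  0.0858] hi [ 0.6764 -0.0116  0.1483] mid [ 0.6724 -0.0391  0.117 ]
centre ang -0.096 plane normal ang -0.097
```

Emit:
jog_arm([
  [0,0,-0.002,0,0,0,-1],
  [0,0,-0.002,0,0,0,-1],
  [0,0,-0.002,0,0,0,-1],
  [0,0,-0.002,0,0,0,-1],
  [0,0,-0.002,0,0,0,-1],
  [0,0,-0.002,0,0,0,-1],
  [0,0,-0.002,0,0,0,-1],
  [0,0,-0.002,0,0,0,-1],
  [0,0,0,0,0,0,-1],
  [0,0,0,0,0,0,-1],
])

```text
time_s: 10.07
eef_pos: [0.692, -0.0421, 0.0928]
ee_rot: [2.807, -0.125, 1.296]
force: [-0.4, -0.1, -0.9]
finger_gap: 0.0005
grip_force: 0.0
```

Run:
```python
from h import *
s,M=st()
c=look("scene"); ang(redring(c)); a=c["image"][180:330,230:430]; c=look("top");ang(redring(c));b=c["image"][130:280,230:430]
cv2.imwrite("pics/c4.png",cv2.resize(np.vstack([a,b]),None,fx=2,fy=2,interpolation=cv2.INTER_CUBIC)[:600,:,::-1])
```

```text
10.0667 pos [ 0.692  -0.0421  0.0928] j [-0.12 -0.29  2.04  0.02  0.53  1.53] F [-0.4 -0.1 -0.9] 
z [ 0.757 -0.077 -0.648] y [-0.093 -0.996  0.009]
red n 126 lo [ 0.6611 -0.0696  0.0791] hi [ 0.6776 -0.0136  0.1418] mid [ 0.6694 -0.0416  0.1104]
centre ang -0.081 plane normal ang -0.097
red n 103 lo [ 0.6679 -0.0667  0.0831] hi [ 0.6769 -0.0112  0.144 ] mid [ 0.6724 -0.039   0.1135]
centre ang -0.097 plane normal ang -0.103
```

View pics/c4.png

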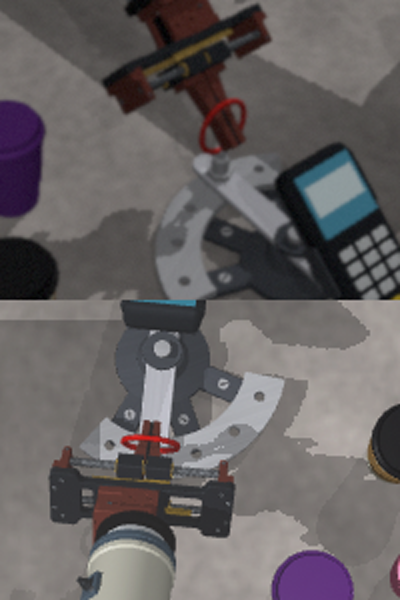

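The ring is back at its home height, the measured force is close to zero, and the arm has turned about -0.42 rad. The terminal has swung to the cup side. I'll withdraw along the fingers.

Emit:
jog_arm([
  [-0.0085,0.0009,0.0073,0,0,0,-1],
  [-0.0085,0.0009,0.0073,0,0,0,-1],
  [-0.0085,0.0009,0.0073,0,0,0,-1],
  [-0.0085,0.0009,0.0073,0,0,0,-1],
  [-0.0085,0.0009,0.0073,0,0,0,-1],
  [-0.0085,0.0009,0.0073,0,0,0,-1],
  [-0.0085,0.0009,0.0073,0,0,0,-1],
  [-0.0085,0.0009,0.0073,0,0,0,-1],
  [0,0,0.01,0,0,0,-1],
  [0,0,0,0,0,0,-1],
])

```text
time_s: 11.0
eef_pos: [0.6244, -0.0348, 0.164]
ee_rot: [2.805, -0.125, 1.3]
force: [0.8, 0.2, 0.9]
finger_gap: 0.0003
grip_force: 0.0
```

Emit:
jog_arm([
  [-0.01,0,0.02,0,0,0,-1],
  [-0.01,0,0.02,0,0,0,-1],
  [-0.01,0,0.02,0,0,0,-1],
  [0,0,0,0,0,0,-1],
  [0,0,0,0,0,0,-1],
])

```text
time_s: 11.42
eef_pos: [0.5941, -0.0349, 0.2219]
ee_rot: [2.806, -0.125, 1.297]
force: [-0.5, 0.2, -0.7]
finger_gap: 0.0004
grip_force: 0.0
```

Run:
```python
from h import *
s,M=st()
L=["cup_mid","jar_mid","marker_mid","jug_mid"]
ang(redring(look("scene","pics/s5.png",L))); ang(redring(look("top",None,L)))
```

```text
11.4167 pos [ 0.5941 -0.0349  0.2219] j [-0.13 -0.7   2.09  0.03  0.89  1.52] F [-0.5  0.2 -0.7] 
z [ 0.758 -0.077 -0.648] y [-0.093 -0.996  0.009]
scene cup_mid 0.83 [ 0.5403 -0.3392  0.0546] [185. 299.]
scene cup_mid 0.8 [ 0.6741 -0.3127  0.0558] [237. 332.]
scene cup_mid 0.64 [ 0.517  -0.2052  0.058 ] [233. 259.]
scene jar_mid 0.57 [0.701  0.3199 0.0494] [449. 200.]
scene jar_mid 0.2 [0.386  0.3056 0.0038] [352. 164.]
scene marker_mid 0.7 [0.3881 0.3052 0.0041] [352. 165.]
scene jug_mid 0.77 [ 0.3793 -0.3586  0.0447] [137. 265.]
red n 124 lo [ 0.6686 -0.0694  0.0786] hi [ 0.6777 -0.014   0.1418] mid [ 0.6732 -0.0417  0.1102]
centre ang -0.083 plane normal ang -0.103
top cup_mid 0.96 [ 0.5428 -0.3387  0.0572] [444. 266.]
top cup_mid 0.88 [ 0.6771 -0.3161  0.0587] [432. 204.]
top jar_mid 0.73 [0.7027 0.323  0.0528] [141. 193.]
top marker_mid 0.62 [0.3899 0.3071 0.008 ] [149. 337.]
top jug_mid 0.79 [ 0.3822 -0.3596  0.0376] [454. 341.]
red n 126 lo [ 0.6682 -0.0667  0.0777] hi [ 0.6767 -0.0116  0.144 ] mid [ 0.6724 -0.0392  0.1108]
centre ang -0.096 plane normal ang -0.101
```

View pics/s5.png

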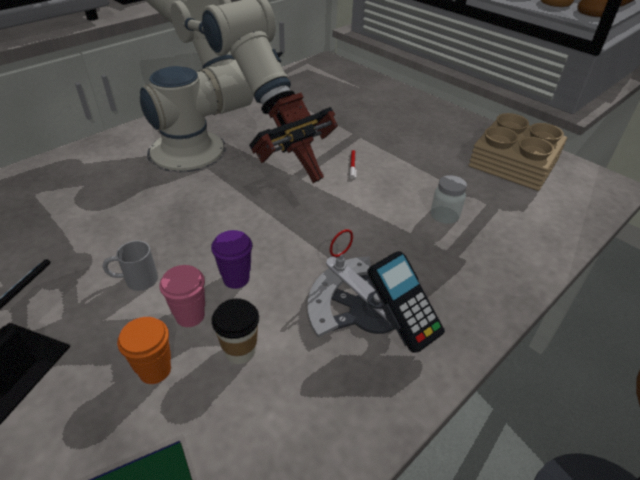

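The terminal (px 405,300) has swung one hole toward the cup (237,330). The ring (342,243) stands at home height, nothing else has moved, and the robot is clear.

```bash
python3 -c "
from bench import robot; print(robot.hand_in())"
```

```text
the job is handed in; nothing more can be done
None
```

The terminal arm is swung one hole towards the takeaway cup (to about -0.42 rad) with the pin home by camera; the cup, jar, marker and jug show no movement, and the job was handed in at about 11.5 s with the robot clear.

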